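# Clear the finishing bench: stone, handpiece and wheels back to their holders

### The job

Put the four things left lying on the finishing bench back where each belongs: the handpiece level in the two V rests of its cradle, each grinding wheel flat down on the spindle stand whose pin suits its bore (large bore on the thick pin, small bore on the thin pin), and the sharpening stone in its holder, with one end tucked under the hooked lip and the other end then lowered behind the low stop so that it lies flat on the deck. Let go of everything, and leave the paste jar and the brush where they are.

Things in the scene. Friction and masses are not known exactly. Their poses are not given: they have to be found in the camera images.
- stone: Loose sharpening stone, a plain bar 150 x 50 x 20 mm (its x, y, z), 0.25 to 0.45 kg, two layers of grey grit. Lies flat on the bench. Origin at the centre of its underside, z up, x along its length. Either end may go under the lip.
- handpiece: Loose cordless grinding handpiece: black round bar, 26 mm diameter, about 150 mm long along its x, steel nose at +x, 0.17 kg, balanced within 5 mm of its origin. Origin on its axis at mid-length, 14.5 mm above the bench as it lies on two hexagonal anti-roll rings (29 mm across flats, 8 mm wide, at x=-25 and +25 mm). Grip the round body between the rings.
- large_wheel: Loose grinding wheel, grey grit ring with a steel-lined bore, outside diameter 62 mm, bore 26 mm, 20 mm thick, about 0.11 kg, lying flat. Origin at the centre of its underside, z along its axis.
- small_wheel: Loose grinding wheel, grey grit ring with a steel-lined bore, outside diameter 42 mm, bore 16 mm, 20 mm thick, about 0.05 kg, lying flat. Origin at the centre of its underside, z along its axis.
- stone_holder: Fixed holder, bar 180 x 40 mm along its x, feet 56 mm wide. Flat deck 30 mm above the bench, sides open. +x end: 50 mm wide bracket, wall face x=+78, lip back to x=+68 mm, lip underside 25 mm above the deck, top 29. -x end: stop 5 mm high, face x=-78. Stone has 6 mm play in length; 146 mm is open from lip to stop, so it cannot go in level from above. Origin: bench level under the centre, z up.
- cradle: Rest of the handpiece, fixed: dark base 130 x 62 x 8 mm (its x, y, z), two steel V forks at x=-45 and +45 mm, each 10 mm thick. The Vs open upwards at 90 degrees, lowest point 30 mm, arm tips about 55 mm above the bench, 54 mm across. Origin at bench level under the centre, z up. Handpiece at home: along x, axis 48 mm above the bench, both rings between the forks, nose either way.
- thick_spindle: Wheel stand with thick pin, fixed: round dark base 90 mm diameter, 8 mm high; shoulder 42 mm diameter up to 26 mm above the bench, where the wheel rests; pin 18 mm diameter up to 50 mm, then a cone to 8 mm diameter at 62 mm. Origin at bench level on its axis. For the large wheel.
- thin_spindle: Wheel stand with thin pin, fixed: round dark base 76 mm diameter, 8 mm high; shoulder 30 mm diameter up to 26 mm above the bench, where the wheel rests; pin 8 mm diameter up to 50 mm, then a cone to 4 mm diameter at 62 mm. Origin at bench level on its axis. For the small wheel.
- paste_jar: Bystander: loose closed glass jar with a metal cap, 48 mm in diameter, 45 mm high, standing upright among the things. Origin at the centre of its underside. Leave alone.
- brush: Bystander: loose bench brush 180 mm long lying on the bench beyond the holders, its length about across the robot's view. Leave alone.
Mind the look-alikes: they are no part of the job. Leave any blue, pink or turquoise look-alike of the small_wheel alone.

How it is judged:
By the outcome, as a careful person would: the job done as asked, in the order asked, and still so for the second after the job is handed in, with the robot touching nothing.
It also fails if it takes over 106 s, if anything falls off the work surface, if the arm or the gripper's body presses on something with over 40 N, if the wrist force passes 120 N, or if a joint passes its speed limit or range.

### The arm

A 7-joint arm with a two-finger parallel gripper is mounted at the origin on the work surface. World frame = base frame: x ahead of the robot, y to its left, z up, the work surface at z = 0. Lengths are in m, angles in rad, forces in N, time in s.
With the tool pointing down it reaches from about 0.4 to 0.75 m from the base axis. Payload 19.5 kg.
Tool frame: the origin (TCP) lies between the finger pads; the fingertips stand 25 mm ahead of it and the grasp point (between the pads) lies 6 mm ahead of it; z points along the fingers, y is the line along which they close (so a half turn about z gives the same grasp; the last joint's range is limited). The gripper opens to 85 mm and grips with 20 to 120 N. Pads are 22 mm wide; open, the fingers measure 114 mm over their backs; the gripper's body (76 mm by 85 mm) begins 54 mm behind the grasp point. The pads swing forward as they close: fully open they stand 13 mm farther back than shut.
Start: joints at [-1.154, 0.707, -0.028, 1.485, 0.022, 0.951, -0.075], TCP at [0.255, 0.516, 0.256] pointing down, gripper open.
Joint ranges: [-2.71, 2.71], [-0.32, 2.16], [-1.57, 1.52], [0, 2.45], [-1.46, 4.6], [0, 2.02], [-2.83, 2.83]. Speed limits (rad/s): [1.89, 1.89, 2.57, 2.57, 3.01, 3.01, 3.01].

### API

Orientations are given as a rotation vector (axis times angle).
In Python, from rig import ctrl gives the robot as it stands.
- The arm moves only by the tool play_rows, never from a script. Its arguments are lists of equal length, an entry for each row: "offset": the shift along the tool's x, y, z each as a share of 0.04 m, from -1 to 1, a list of three; "angular": the turn, a rotation vector about the tool's x, y, z each as a share of 1.5 rad, from -1 to 1, a list of three; "gripper": the gripper's target within -1 to 1 (fully open at 1, half-way at 0, shut at -1). A call has 1 to 12 rows; each row shifts and turns the commanded pose from where the row before left it, along the tool's axes as they then stand; what a row does not reach is not made up. A row lasts 1/12 s, in which the tool goes at most 41.7 mm and 7.16 degrees, less where a joint would pass 70% of its speed; a pose out of reach is approached as far as the arm can. A call with a number of a shift or a turn outside -1 to 1 is refused whole. A call with a gripper value outside its range is refused whole. The fingers move at their own pace and stop on an object; the grip force is fixed at half the most. Time passes only in rows, so rows that do not move let the fingers close. It gives the time, the measured TCP pose, the force, the opening and the grip force at its end, in the units of the state.
- ctrl.get_obs(): the state, without advancing time (a new reading comes with each control period).
- ctrl.snapshot(name): name is "side" or "top" or "wrist"; returns the picture (400x640x3 uint8, blue, green, red); there is no depth.
- ctrl.calibration(name): a dict with "fx", "fy", "cx", "cy" (pixels), "view" (4x4, takes a point from world to camera coordinates). Camera axes: x right, y down, z forward; pixel columns grow to the right and rows downward; lengths in m; the calibration is good to about 2 mm. A picture is of the moment at which its call begins: read the wrist's pose just before it. calibration takes no time and is no camera call; for the wrist camera it gives the pose at the moment of the call.
- ctrl.job_done(): hands the job in; it is judged then, once.
The state is a dict: "t": time; "joints": joint angles; "joint_velocities": joint speeds; "effort": joint torques, N m; "ee_pos": TCP position; "eef_rot": TCP orientation; "contact_force": force on the tool from outside, world axes, zero at the start; "ft_torque": the same for the moment, N m; "width": opening from 0.0 (shut) to 1.0 (fully open); "gripper_force": force on a finger pad.
Only numpy, scipy, OpenCV 4.12 (cv2) and the standard library are available. Lean on these libraries where they do the work, as an engineer would, in place of code of your own. Each camera call takes 0.05 s, during which the arm holds its last target. There are 200 camera calls.

## Working session

There is one attempt and no reset: what is moved stays moved. The work goes in short steps, Python scripts to look and compute and a tool call to move; the robot and the scene stay as the last step left them, time stands still between calls to the robot, and variables do not carry over. Pictures are saved under pics/ and viewed, at most 14 in all, crops included, and the job is handed in when it is done.

Besides the shell and the picture viewer there is one more tool, called by a JSON object that holds its "fn" and its "kwargs", one argument or row to a line. play_rows: Moves the arm, as the interface text tells. Shift numbers are shares of 0.04 m and turn numbers shares of 1.5 rad, none past 1 either way. Its arguments: {"type":"object","properties":{"offset":{"type":"array"},"angular":{"type":"array"},"gripper":{"type":"array"}},"required":["offset","angular","gripper"]}

```bash
ls; mkdir -p pics; python3 - <<'E'
from rig import ctrl
import cv2,numpy as np
np.set_printoptions(precision=4,suppress=True)
print(ctrl.get_obs())
for n in("top","side"):
    cv2.imwrite(f"pics/{n}0.png",ctrl.snapshot(n)); c=ctrl.calibration(n);print(n,c)
E
```

```text
pics
{'t': 0.0, 'joints': array([-1.1537,  0.7071, -0.0276,  1.485 ,  0.022 ,  0.9509, -0.0755]), 'joint_velocities': array([ 0.0012, -0.0003, -0.0002,  0.0011, -0.0007,  0.0003,  0.0003]), 'effort': array([ -0.0004, -88.3207,   1.2346, -23.6173,   0.0169,   0.0064,
        -0.    ]), 'ee_pos': array([0.2546, 0.5153, 0.2558]), 'eef_rot': array([-0.7143, -3.0591,  0.0016]), 'contact_force': array([ 0.1224, -0.4207, -0.0838]), 'ft_torque': array([-0.0281,  0.0144,  0.0143]), 'gripper_force': 0.0, 'width': 0.9984440227336993}
top {'fx': 496.4408601261329, 'fy': 496.4408601261329, 'cx': 313.3835390298593, 'cy': 197.6810758564108, 'view': array([[ 0.0294, -0.9994,  0.0178, -0.0138],
       [-0.9889, -0.0317, -0.1454,  0.5669],
       [ 0.1459, -0.0133, -0.9892,  1.0869],
       [ 0.    ,  0.    ,  0.    ,  1.    ]])}
side {'fx': 399.4645151687053, 'fy': 399.4645151687053, 'cx': 323.0763430200894, 'cy': 199.39044536077566, 'view': array([[-0.9851, -0.1712,  0.0185,  0.569 ],
       [-0.1178,  0.5916, -0.7976,  0.1139],
       [ 0.1256, -0.7879, -0.6029,  0.9551],
       [ 0.    ,  0.    ,  0.    ,  1.    ]])}
```

View pics/top0.png

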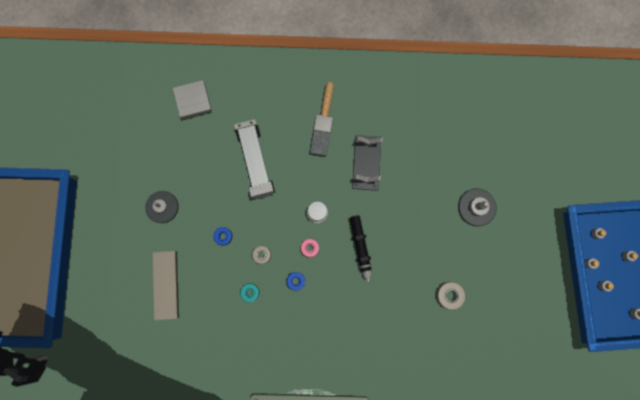

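View pics/side0.png

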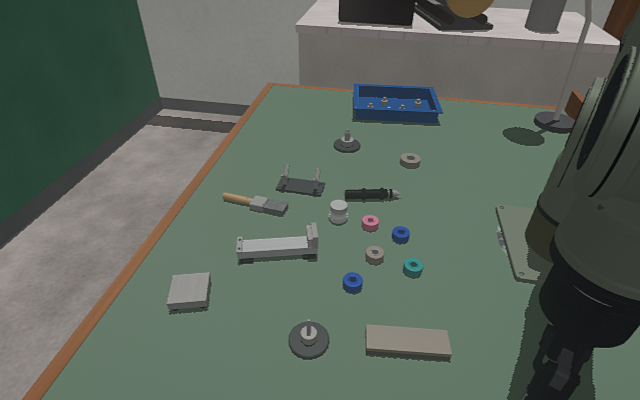

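```bash
cat > h.py <<'E'
from rig import ctrl
import cv2,numpy as np
from scipy.spatial.transform import Rotation as R
np.set_printoptions(precision=4,suppress=True)
def px2w(c,u,v,z):
    V=c["view"];d=V[:3,:3].T@np.array([(u-c["cx"])/c["fx"],(v-c["cy"])/c["fy"],1]);o=-V[:3,:3].T@V[:3,3]
    return o+d*(z-o[2])/d[2]
def w2px(c,p):
    q=c["view"][:3,:3]@np.array(p)+c["view"][:3,3];return q[0]/q[2]*c["fx"]+c["cx"],q[1]/q[2]*c["fy"]+c["cy"]
def delta(pos,rot):
    """tool-frame shift (units of .04) and turn (units 1.5) from current measured pose to target"""
    o=ctrl.get_obs();r=R.from_rotvec(o["eef_rot"])
    print("shift/.04",r.inv().apply(np.array(pos)-o["ee_pos"])/.04,"turn/1.5",(r.inv()*rot).as_rotvec()/1.5)
def down(yaw): # tool down, closing line (tool y) along world angle yaw
    y=np.array([np.cos(yaw),np.sin(yaw),0]);z=np.array([0,0,-1.]);return R.from_matrix(np.c_[np.cross(y,z),y,z])
E
python3 - <<'E'
from h import *
im=cv2.imread("pics/top0.png")
a=im[75:325,140:500];cv2.imwrite("pics/c1.png",cv2.resize(a,None,fx=2.2,fy=2.2,interpolation=cv2.INTER_CUBIC))
c=ctrl.calibration("top")
for n,u,v,z in [("stone",165,285,.02),("hand",361,248,.0145),("large",452,296,.02),("small",261,255,.02),("thin",162,207,.008),("thick",480,207,.008),("cradle",367,163,.008),("holder",254,160,.03),("jar",317,211,.045)]:
    print(n,px2w(c,u,v,z)[:2])
o=ctrl.get_obs();print(R.from_rotvec(o["eef_rot"]).as_matrix())
w=ctrl.calibration("wrist");print(w["fx"],w["cx"],w["cy"]);T=np.eye(4);T[:3,:3]=R.from_rotvec(o["eef_rot"]).as_matrix();T[:3,3]=o["ee_pos"];print(w["view"]@T)
E
```

```text
stone [0.3614 0.3308]
hand [ 0.4577 -0.1095]
large [ 0.3555 -0.3168]
small [0.4347 0.1186]
thin [0.5389 0.354 ]
thick [ 0.5624 -0.3887]
cradle [ 0.6591 -0.1214]
holder [0.6526 0.1436]
jar [ 0.5364 -0.0054]
[[-0.8966  0.4429 -0.0004]
 [ 0.4429  0.8966 -0.0009]
 [-0.     -0.0009 -1.    ]]
314.6898143966996 314.1930952728348 197.41731456570696
[[-0.001   1.     -0.0003 -0.0002]
 [-0.9556 -0.0011 -0.2946  0.0376]
 [-0.2946 -0.      0.9556  0.1346]
 [ 0.      0.      0.      1.    ]]
```

View pics/c1.png

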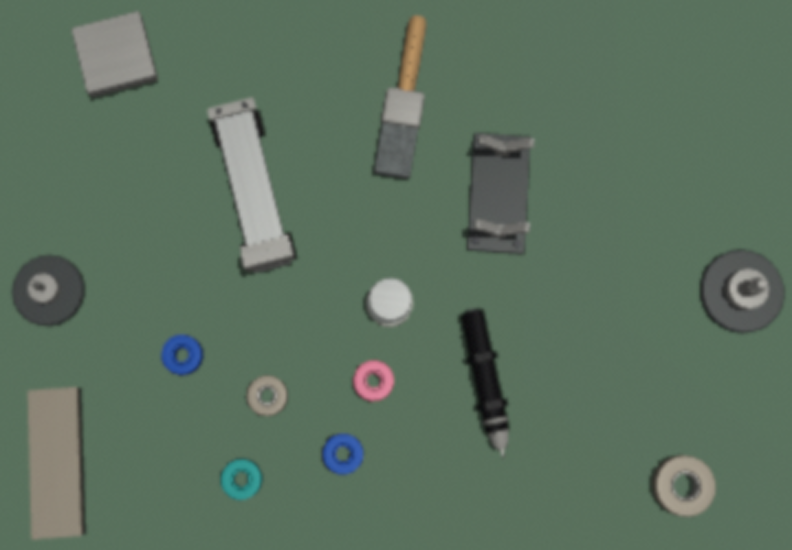

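The top picture shows these things, in full-picture pixels:
- Stone at (165,285), holder at (254,160) with its bracket at the near end (261,190), and cradle at (367,163).
- Thin stand at (162,207) with the smaller base, and thick stand at (480,207).
- Handpiece at (361,248) with its nose towards the robot, and large wheel at (452,296).
- Jar at (317,211).

Small-wheel candidates are blue (223,236), blue (296,281), pink (310,248), turquoise (250,293) and grey (261,255). Only the grey one fits, and the crop confirms it. I'll do the stone first.

```bash
python3 - <<'E'
from h import *
c=ctrl.calibration("top")
P=lambda u,v,z:px2w(c,140+u/2.2,75+v/2.2,z)[:2]
print("stone corners",[P(*q,.02) for q in [(28,391),(78,388),(83,535),(32,538)]])
print("holder stop/wall", P(231,108,.035),P(266,255,.059))
delta([.361,.331,.2],down(np.radians(90)))
E
```

```text
stone corners [array([0.4325, 0.3637]), array([0.4371, 0.3127]), array([0.2895, 0.2973]), array([0.2851, 0.3484])]
holder stop/wall [0.7363 0.168 ] [0.576  0.1217]
shift/.04 [-4.4263 -2.9523  1.4008] turn/1.5 [-0.0006 -0.0001 -0.3059]
```

{"fn": "play_rows", "kwargs": {
  "offset": [
    [-0.74,-0.49,0.23],
    [-0.74,-0.49,0.23],
    [-0.74,-0.49,0.23],
    [-0.74,-0.49,0.23],
    [-0.74,-0.49,0.23],
    [-0.74,-0.49,0.23],
    [0,0,0],
    [0,0,0],
    [0,0,0],
    [0,0,0],
    [0,0,0],
    [0,0,0]
  ],
  "angular": [
    [0,0,0],
    [0,0,0],
    [0,0,0],
    [0,0,0],
    [0,0,0],
    [0,0,0],
    [0,0,-0.075],
    [0,0,-0.075],
    [0,0,-0.075],
    [0,0,-0.075],
    [0,0,-0.075],
    [0,0,0]
  ],
  "gripper": [1,1,1,1,1,1,1,1,1,1,1,1]
}}

```text
t: 1.1
ee_pos: [0.3619, 0.3312, 0.2009]
eef_rot: [0.171, -3.136, 0.0]
contact_force: [-0.3, -1.4, 0.6]
width: 0.999
gripper_force: 0.0
```

```bash
cat >> h.py <<'E'
def wrist(name):
    c=ctrl.calibration("wrist");im=ctrl.snapshot("wrist");cv2.imwrite(f"pics/{name}.png",im);np.save(f"pics/{name}.npy",c,allow_pickle=True);return c,im
def wc(name): return np.load(f"pics/{name}.npy",allow_pickle=True).item()
E
python3 -c "
from h import *
wrist('w1');o=ctrl.get_obs();print(o['ee_pos'],R.from_rotvec(o['eef_rot']).as_matrix())"
```

```text
[0.3618 0.3312 0.2009] [[-0.9948 -0.1016 -0.0005]
 [-0.1016  0.9948 -0.0001]
 [ 0.0005 -0.0001 -1.    ]]
```

View pics/w1.png

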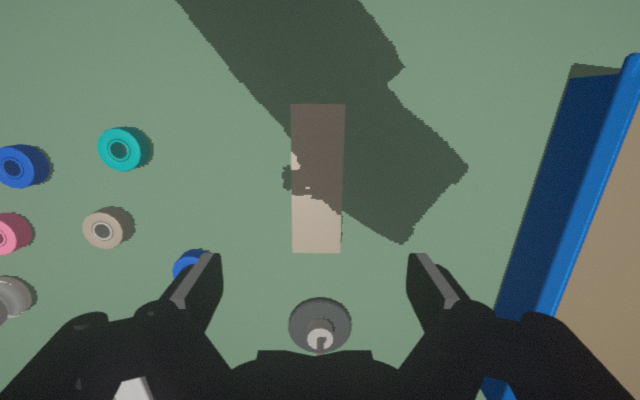

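The wrist picture shows the stone upright in the frame with corners (291,104), (345,104), (340,253) and (292,253). The thin stand is at (320,335) and the grey small wheel at (106,230).

```bash
python3 - <<'E'
from h import *
c=wc("w1")
q=[px2w(c,*p,.02)[:2] for p in [(291,104),(345,104),(340,252),(292,252)]];print(q,np.mean(q,0),np.linalg.norm(q[0]-q[3]),np.linalg.norm(q[0]-q[1]))
d=(q[3]+q[2]-q[0]-q[1]);print("yaw",np.degrees(np.arctan2(d[1],d[0])))
print("small",px2w(c,103,229,.02),"thin tip",px2w(c,320,341,.062),"base",px2w(c,320,325,.008))
E
```

```text
[array([0.2922, 0.3028]), array([0.2869, 0.3516]), array([0.4349, 0.3667]), array([0.4404, 0.3166])] [0.3636 0.3344] 0.14878450596510806 0.04910553414756205
yaw 5.587498136611135
small [0.4353 0.122  0.02  ] thin tip [0.5131 0.3537 0.062 ] base [0.5378 0.3575 0.008 ]
```

{"fn": "play_rows", "kwargs": {
  "offset": [
    [-0.02,0.03,0.87],
    [0,0,0.87],
    [0,0,0.87],
    [0,0,0.87],
    [0,0,0.88],
    [0,0,0],
    [0,0,0],
    [0,0,0],
    [0,0,0],
    [0,0,0],
    [0,0,0],
    [0,0,-0.2]
  ],
  "angular": [
    [0,0,0],
    [0,0,0],
    [0,0,0],
    [0,0,0],
    [0,0,0],
    [0,0,0],
    [0,0,0],
    [0,0,0],
    [0,0,0],
    [0,0,0],
    [0,0,0],
    [0,0,0]
  ],
  "gripper": [1,1,1,1,1,1,-1,-1,-1,-1,-1,-1]
}}

```text
t: 2.15
ee_pos: [0.3628, 0.3329, 0.0359]
eef_rot: [-0.161, 3.136, 0.001]
contact_force: [0.1, -1.0, -4.1]
width: 0.563
gripper_force: 65.0
```

{"fn": "play_rows", "kwargs": {
  "offset": [
    [0,0,-0.95],
    [0,0,-0.95],
    [0,0,-0.95],
    [-0.4,-0.15,-0.7],
    [-0.9,-0.35,-0.1],
    [-0.9,-0.35,-0.1],
    [-0.9,-0.35,-0.1],
    [-0.9,-0.35,-0.1],
    [-0.9,-0.35,-0.1],
    [-0.9,-0.35,-0.1],
    [-0.9,-0.35,-0.1],
    [-0.4,-0.2,0]
  ],
  "angular": [
    [0,0,0],
    [0,0,0],
    [0,0,0],
    [0,0,0],
    [0,0,0],
    [0,0,0],
    [0,0,0],
    [0,0,0],
    [0,0,0],
    [0,0,0],
    [0,0,0],
    [0,0,0]
  ],
  "gripper": [-1,-1,-1,-1,-1,-1,-1,-1,-1,-1,-1,-1]
}}

```text
t: 3.15
ee_pos: [0.6586, 0.2482, 0.2068]
eef_rot: [-0.157, 3.135, -0.0]
contact_force: [-0.9, -0.5, -3.4]
width: 0.566
gripper_force: 65.2
```

{"fn": "play_rows", "kwargs": {
  "offset": [
    [0,0,0],
    [0,0,0]
  ],
  "angular": [
    [0,0,0],
    [0,0,0]
  ],
  "gripper": [-1,-1]
}}

```text
t: 3.32
ee_pos: [0.6554, 0.2503, 0.2056]
eef_rot: [0.16, -3.137, -0.0]
contact_force: [-0.7, 1.8, -3.8]
width: 0.568
gripper_force: 65.2
```

```bash
python3 -c "
from h import *
wrist('w2');o=ctrl.get_obs();print(o['ee_pos'],R.from_rotvec(o['eef_rot']).as_matrix())"
```

```text
[0.6548 0.2511 0.2057] [[-0.9947 -0.1032 -0.0001]
 [-0.1032  0.9947  0.0005]
 [ 0.      0.0005 -1.    ]]
```

View pics/w2.png

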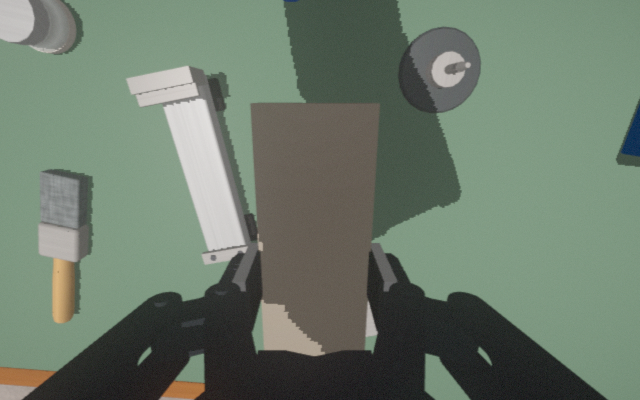

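The bracket top is at about (165,80), the deck runs down to the stop at about (225,255), and the stone is held straight. I'll enlarge the holder.

```bash
python3 -c "
from h import *
im=cv2.imread('pics/w2.png')
cv2.imwrite('pics/c2.png',cv2.resize(im[55:270,120:270],None,fx=2.75,fy=2.75,interpolation=cv2.INTER_CUBIC))"
```

```text
(no output)
```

View pics/c2.png

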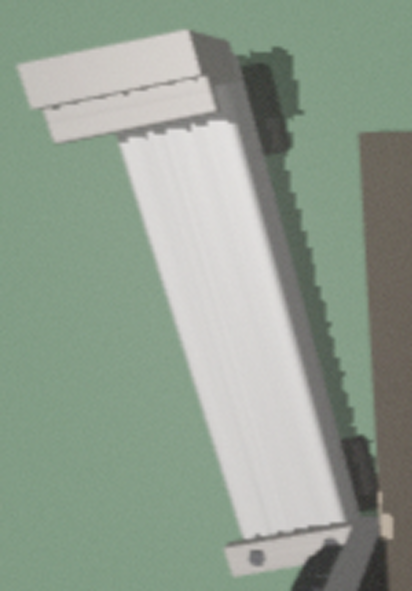

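```bash
python3 - <<'E'
from h import *
c=wc("w2")
P=lambda u,v,z:px2w(c,120+u/2.75,55+v/2.75,z)[:2]
L=[P(120,140,.03),P(245,535,.03)];Rr=[P(235,122,.03),P(345,520,.03)]
for a,b in(L,Rr): d=b-a;print("deck edge",a,b,np.degrees(np.arctan2(d[1],d[0])))
yaw=np.radians(16.3)
for yd in(15.5,16,16.5):
    u=np.array([np.cos(np.radians(yd)),np.sin(np.radians(yd))]);n=np.array([-u[1],u[0]])
    print(yd,"lat L",L[0]@n,L[1]@n,"R",Rr[0]@n,Rr[1]@n)
    for nm,p,z in[("top far",(18,65),.059),("",(190,30),.059),("1-2 edge",(30,108),.059),("",(200,77),.059),("s2 top",(45,108),.059),("",(215,78),.059),("lip edge",(55,142),.059),("",(217,110),.059),("stop in",(228,548),.035),("",(350,523),.035),("stop out",(235,577),.035)]:
        q=P(*p,z);print("   ",nm,"long",q@u,"lat",q@n, "if .074:",P(*p,.074)@u,P(*p,.074)@n)
E
```

```text
deck edge [0.5987 0.1097] [0.737  0.1505] 16.459701931805245
deck edge [0.5893 0.1469] [0.7271 0.1874] 16.413308395910658
15.5 lat L -0.05433521439458677 -0.05192049965169878 R -0.015977147983226463 -0.013688335810065651
    top far long 0.5832874740253821 lat -0.06355004629539955 if .074: 0.5856117715214022 -0.05545381056193599
     long 0.5826170316320968 lat -0.012438523108876672 if .074: 0.5849794049315268 -0.007245015974198022
    1-2 edge long 0.5950477740722391 lat -0.06411735939797121 if .074: 0.5967041799237132 -0.055988904785776734
     long 0.59518408388342 lat -0.013163885183689793 if .074: 0.5968327484201662 -0.007929183243852451
    s2 top long 0.5957811175916728 lat -0.05983150341505068 if .074: 0.597395875355321 -0.05194645138521507
     long 0.5961716565235455 lat -0.008994172283035921 if .074: 0.5977642347774509 -0.0039962769208714815
    lip edge long 0.6053479930560933 lat -0.060095858723808286 if .074: 0.6064194282717076 -0.052195793411895924
     long 0.604724809270737 lat -0.01083272678861983 if .074: 0.6058316363761499 -0.005730416131996083
    stop in long 0.
[... 2159 characters left out ...]
99914908 if .074: 0.5963982984874031 -0.06236453530971866
     long 0.5959238867423844 lat -0.019397432483070486 if .074: 0.5976034477400992 -0.014428092647547915
    lip edge long 0.6042069782730366 lat -0.07065148504425268 if .074: 0.6054161254545825 -0.06277132207340626
     long 0.6044436496024957 lat -0.0213849800659621 if .074: 0.6056393557321281 -0.01630276331246446
    stop in long 0.7511906159600169 lat -0.07039317732418413 if .074: 0.7341768819929386 -0.051646367053841256
     long 0.7497350581486707 lat -0.0236736205135713 if .074: 0.7329183478924866 -0.011250750372852392
    stop out long 0.7632233382806081 lat -0.07128420656970773 if .074: 0.7445808599343765 -0.05241678694458699
```

```bash
python3 - <<'E'
from h import *
c=wc("w2");o=ctrl.get_obs();r=R.from_rotvec(o["eef_rot"])
for p in[(251,103),(378,103),(264,352),(365,352)]: print(r.inv().apply(px2w(c,*p,.1992)-o["ee_pos"]))
yaw=np.radians(16.4);u=np.array([np.cos(yaw),np.sin(yaw)])
O=np.array([.6577,.1471]);pre=O+u*.014
delta([*pre,.115],down(yaw+np.pi/2))
E
```

```text
[ 0.074  -0.0242  0.0065]
[0.0738 0.0237 0.0065]
[-0.0419 -0.025   0.0065]
[-0.042   0.0241  0.0065]
shift/.04 [-0.1474 -2.5308  2.2657] turn/1.5 [ 0.0004  0.     -0.1219]
```

{"fn": "play_rows", "kwargs": {
  "offset": [
    [-0.05,-0.85,0],
    [-0.05,-0.84,0.2],
    [-0.05,-0.84,0.3],
    [0,0,0.5],
    [0,0,0.5],
    [0,0,0.5],
    [0,0,0.27],
    [0,0,0],
    [0,0,0],
    [0,0,0]
  ],
  "angular": [
    [0,0,0],
    [0,0,0],
    [0,0,0],
    [0,0,-0.061],
    [0,0,-0.061],
    [0,0,0],
    [0,0,0],
    [0,-0.058,0],
    [0,0,0],
    [0,0,0]
  ],
  "gripper": [-1,-1,-1,-1,-1,-1,-1,-1,-1,-1]
}}

```text
t: 4.2
ee_pos: [0.6714, 0.1512, 0.1154]
eef_rot: [-0.437, 3.025, 0.018]
contact_force: [0.2, -0.2, -3.4]
width: 0.57
gripper_force: 65.1
```

```bash
cat >> h.py <<'E'
def hold(O=(.6577,.1471),yd=16.4):
    """TCP in holder frame (x to bracket, y, z) and tilt"""
    o=ctrl.get_obs();r=R.from_rotvec(o["eef_rot"]);y=np.radians(yd)
    X=np.array([-np.cos(y),-np.sin(y),0]);Y=np.array([-np.sin(y),np.cos(y),0]) # Y here = tool y direction
    d=o["ee_pos"]-np.array([*O,0]);m=r.as_matrix();B=np.c_[X,Y,[0,0,-1]]
    print("t",o["t"],"holder mm",1e3*np.array([d@X,d@Y,d[2]]),"rot deg",np.degrees(R.from_matrix(B.T@m).as_rotvec()),"F",o["contact_force"])
E
python3 -c "
from h import *
hold()"
```

```text
t 4.2 holder mm [-14.3279   0.0863 115.3841] rot deg [ 0.0358 -4.9249 -0.025 ] F [ 0.1593 -0.1926 -3.3626]
```

{"fn": "play_rows", "kwargs": {
  "offset": [
    [0.04,0,0.46],
    [0.04,0,0.46],
    [0.03,0,0.345],
    [0,0,0],
    [0,0,0],
    [0.1,0,-0.008],
    [0,0,0]
  ],
  "angular": [
    [0,0,0],
    [0,0,0],
    [0,0,0],
    [0,0,0],
    [0,0,0],
    [0,0,0],
    [0,0,0]
  ],
  "gripper": [-1,-1,-1,-1,-1,-1,-1]
}}

```text
t: 4.78
ee_pos: [0.6676, 0.1498, 0.0635]
eef_rot: [-0.436, 3.025, 0.018]
contact_force: [-0.3, -0.2, -4.1]
width: 0.567
gripper_force: 66.9
```

```bash
python3 -c "
from h import *
hold(); cv2.imwrite('pics/s1.png',cv2.resize(ctrl.snapshot('side')[180:290,200:360],None,fx=4.5,fy=4.5,interpolation=cv2.INTER_CUBIC))"
```

```text
t 4.7833 holder mm [-10.2619  -0.1679  63.4554] rot deg [ 0.0182 -4.9559 -0.0232] F [-0.2903 -0.1588 -4.142 ]
```

View pics/s1.png

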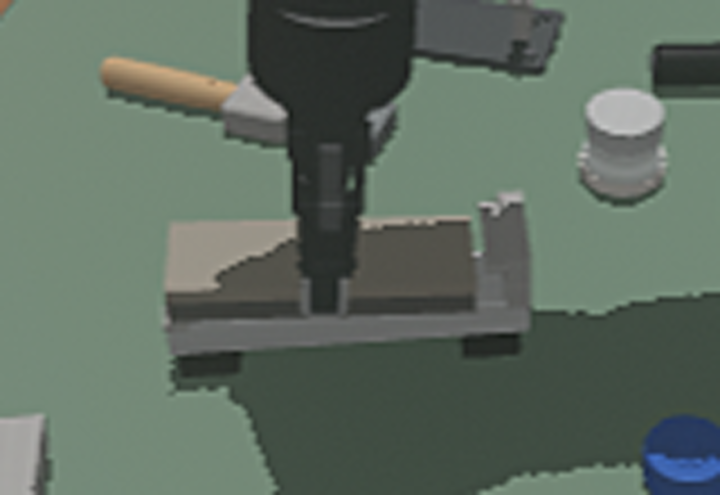

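The stone is tilted with its bracket end just short of the lip and its far end above the stop. Next I slide it in.

{"fn": "play_rows", "kwargs": {
  "offset": [
    [0.08,0,-0.02],
    [0.08,0,-0.008],
    [0.07,0,-0.006],
    [0.05,0,-0.004],
    [0,0,0],
    [0,0,0]
  ],
  "angular": [
    [0,0,0],
    [0,0,0],
    [0,0,0],
    [0,0,0],
    [0,0,0],
    [0,0,0]
  ],
  "gripper": [-1,-1,-1,-1,-1,-1]
}}

```text
t: 5.33
ee_pos: [0.6571, 0.1467, 0.0636]
eef_rot: [-0.437, 3.024, 0.019]
contact_force: [0.0, 0.7, -4.6]
width: 0.566
gripper_force: 66.9
```

```bash
python3 -c "
from h import *
hold()"
```

```text
t 5.3333 holder mm [ 0.6802 -0.1859 63.5654] rot deg [ 0.0046 -4.9859 -0.0296] F [ 0.0058  0.6833 -4.5747]
```

{"fn": "play_rows", "kwargs": {
  "offset": [
    [0,0,0.04],
    [0,0,0.042],
    [0,0,0.042],
    [0,0,0.042],
    [0,0,0],
    [0,0,0]
  ],
  "angular": [
    [0,0.0145,0],
    [0,0.0145,0],
    [0,0.0145,0],
    [0,0.0145,0],
    [0,0,0],
    [0,0,0]
  ],
  "gripper": [-1,-1,-1,-1,-1,-1]
}}

```text
t: 5.83
ee_pos: [0.6578, 0.1469, 0.0584]
eef_rot: [-0.448, 3.109, -0.0]
contact_force: [-9.9, -3.4, 20.3]
width: 0.566
gripper_force: 70.2
```

```bash
python3 -c "
from h import *
hold(); cv2.imwrite('pics/s2.png',cv2.resize(ctrl.snapshot('side')[180:290,200:360],None,fx=4.5,fy=4.5,interpolation=cv2.INTER_CUBIC))"
```

```text
t 5.8333 holder mm [-0.099  -0.1879 58.3808] rot deg [ 0.0112 -0.0464 -0.0071] F [-9.9366 -3.3504 20.2754]
```

View pics/s2.png

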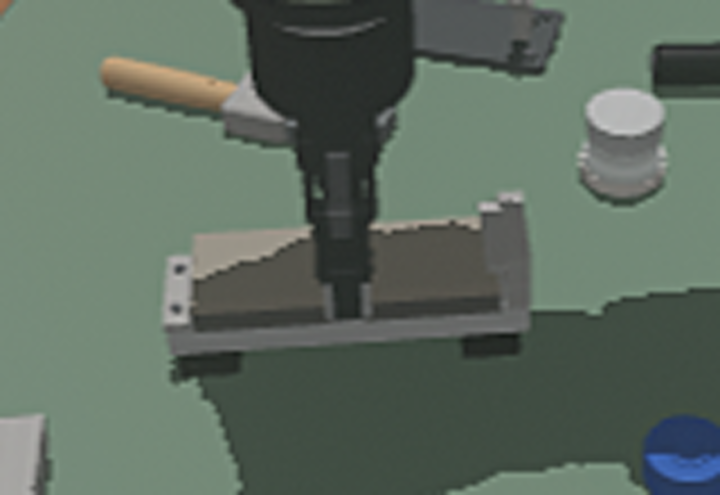

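The stone looks level and inside the stop, but there is a 10 N push towards the bracket and 20 N up. It is probably touching the stop, so I'll nudge it 2 mm towards the bracket and recheck.

{"fn": "play_rows", "kwargs": {
  "offset": [
    [0.04,0,-0.02],
    [0.02,0,0],
    [0,0,0.01],
    [0,0,0]
  ],
  "angular": [
    [0,0,0],
    [0,0,0],
    [0,0,0],
    [0,0,0]
  ],
  "gripper": [-1,-1,-1,-1]
}}

```text
t: 6.22
ee_pos: [0.656, 0.1465, 0.0584]
eef_rot: [-0.448, 3.107, 0.001]
contact_force: [-1.1, 0.6, 14.5]
width: 0.571
gripper_force: 69.3
```

```bash
python3 -c "
from h import *
hold();print(ctrl.get_obs()['ft_torque'])"
```

```text
t 6.2167 holder mm [ 1.8017 -0.147  58.4029] rot deg [-0.0012 -0.1406 -0.0142] F [-1.1025  0.612  14.4667]
[ 0.1903 -0.352  -0.0292]
```

{"fn": "play_rows", "kwargs": {
  "offset": [
    [0,0,-0.02],
    [0,0,0],
    [0,0,0],
    [0,0,0],
    [0,0,-0.5],
    [0,0,-0.8],
    [0,0,-0.9],
    [0,0,-0.9],
    [0,0,-0.3],
    [0,0,0]
  ],
  "angular": [
    [0,0,0],
    [0,0,0],
    [0,0,0],
    [0,0,0],
    [0,0,0],
    [0,0,0],
    [0,0,0],
    [0,0,0],
    [0,0,0],
    [0,0,0]
  ],
  "gripper": [0.8,0.8,0.8,0.8,0.8,1,1,1,1,1]
}}

```text
t: 7.05
ee_pos: [0.6561, 0.1465, 0.1976]
eef_rot: [-0.448, 3.105, 0.001]
contact_force: [-1.3, 0.6, -0.6]
width: 1.002
gripper_force: 0.0
```

```bash
python3 - <<'E'
from h import *
c,im=wrist('w3');hold()
s=ctrl.snapshot('side')
a=cv2.resize(s[180:290,200:360],(436,300),interpolation=cv2.INTER_CUBIC);b=cv2.resize(im,(480,300))
cv2.imwrite('pics/v3.png',np.hstack([a[:,:310],b]))
delta([.435,.121,.18],down(np.radians(15)))
E
```

```text
t 7.1 holder mm [  2.3684  -0.19   195.2899] rot deg [ 0.0136 -0.1093 -0.0192] F [-0.0773 -0.4277 -1.0568]
shift/.04 [5.4535 0.9548 0.3467] turn/1.5 [-0.0003  0.      1.0638]
```

View pics/v3.png

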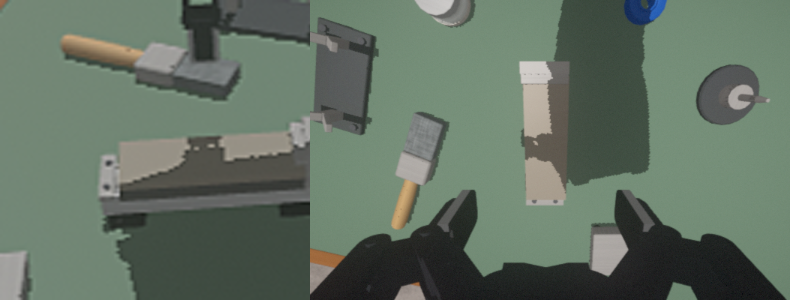

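The stone lies flat between the stop and the lip, released. Next is the small grey wheel.

{"fn": "play_rows", "kwargs": {
  "offset": [
    [0.78,0.136,0.15],
    [0.78,0.136,0.15],
    [0.78,0.136,0.15],
    [0.78,0.136,0.15],
    [0.78,0.136,0.15],
    [0.78,0.136,0.15],
    [0.78,0.136,0.15],
    [0,0,0],
    [0,0,0],
    [0,0,0],
    [0,0,0],
    [0,0,0]
  ],
  "angular": [
    [0,0,0],
    [0,0,0],
    [0,0,0],
    [0,0,0],
    [0,0,0],
    [0,0,0],
    [0,0,0],
    [0,0,-0.073],
    [0,0,-0.073],
    [0,0,-0.073],
    [0,0,-0.073],
    [0,0,0]
  ],
  "gripper": [0.4,0.4,0.4,0.4,0.4,0.4,0.4,0.4,0.4,0.4,0.4,0.4]
}}

```text
t: 8.15
ee_pos: [0.4348, 0.1207, 0.1512]
eef_rot: [1.121, -2.933, -0.001]
contact_force: [-0.1, 0.3, 0.5]
width: 0.694
gripper_force: 0.0
```

```bash
python3 - <<'E'
from h import *
c,im=wrist('w4');print(ctrl.get_obs()['ee_pos'],w2px(c,(.435,.12,.02)))
c["view"]
E
```

```text
[0.4349 0.1207 0.1514] (np.float64(312.7564851575118), np.float64(195.38762210216356))
```

View pics/w4.png

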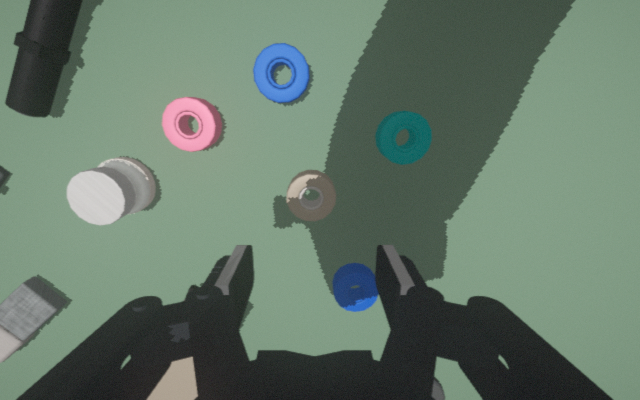

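The grey wheel sits at (311,196), within 1 mm of the target pixel. I'll descend and grip.

{"fn": "play_rows", "kwargs": {
  "offset": [
    [0,-0.03,0.775],
    [0,0,0.775],
    [0,0,0.775],
    [0,0,0.775],
    [0,0,0],
    [0,0,0],
    [0,0,0],
    [0,0,0],
    [0,0,0],
    [0,0,-0.9],
    [0,0,-0.9],
    [0,0,-0.9]
  ],
  "angular": [
    [0,0,0],
    [0,0,0],
    [0,0,0],
    [0,0,0],
    [0,0,0],
    [0,0,0],
    [0,0,0],
    [0,0,0],
    [0,0,0],
    [0,0,0],
    [0,0,0],
    [0,0,0]
  ],
  "gripper": [0.4,0.4,0.4,0.4,0.4,-1,-1,-1,-1,-1,-1,-1]
}}

```text
t: 9.2
ee_pos: [0.4357, 0.1198, 0.1386]
eef_rot: [1.114, -2.937, 0.001]
contact_force: [0.8, 0.2, -0.7]
width: 0.467
gripper_force: 60.9
```

```bash
python3 - <<'E'
from h import *
c=ctrl.calibration("top")
im=cv2.imread("pics/top0.png")
g=cv2.cvtColor(im,cv2.COLOR_BGR2HSV)
for n,u,v in(("thin",162,207),("thick",480,207)):
    w=im[v-28:v+28,u-28:u+28].astype(int);m=((w[...,1]-w[...,2])<12).astype(np.uint8) # not green
    k,l,s,ce=cv2.connectedComponentsWithStats(m);i=1+np.argmax(s[1:,4]);cnt=cv2.findContours((l==i).astype(np.uint8),0,1)[0][0]
    e=cv2.fitEllipse(cnt);print(n,e,px2w(c,e[0][0]+u-28,e[0][1]+v-28,.006)[:2])
delta([.539,.356,.16],down(np.radians(131.5)))
E
```

```text
thin ((27.544437408447266, 27.71448516845703), (30.65460968017578, 31.74074935913086), 60.454856872558594) [0.5398 0.3557]
thick ((24.63389015197754, 28.059356689453125), (36.07952117919922, 37.62864685058594), 119.9223861694336) [ 0.5623 -0.3815]
shift/.04 [-5.8486  2.7095 -0.5378] turn/1.5 [-0.0003 -0.0002  0.0003]
```

{"fn": "play_rows", "kwargs": {
  "offset": [
    [0,0,-0.5],
    [-0.97,0.18,0],
    [-0.97,0.18,0],
    [-0.97,0.18,0],
    [-0.97,0.18,0],
    [-0.97,0.18,0],
    [-0.97,0.18,0],
    [0,0,0],
    [0,0,0]
  ],
  "angular": [
    [0,0,0],
    [0,0,0],
    [0,0,0],
    [0,0,0],
    [0,0,0],
    [0,0,0],
    [0,0,0],
    [0,0,0],
    [0,0,0]
  ],
  "gripper": [-1,-1,-1,-1,-1,-1,-1,-1,-1]
}}

```text
t: 9.95
ee_pos: [0.581, 0.3067, 0.1567]
eef_rot: [-1.114, 2.937, 0.002]
contact_force: [-1.6, -0.2, -0.4]
width: 0.466
gripper_force: 60.9
```

```bash
python3 - <<'E'
from h import *
c,im=wrist('w5');o=ctrl.get_obs();print(o['ee_pos'])
cv2.imwrite('pics/c5.png',cv2.resize(im[100:350,230:520],None,fx=2.4,fy=2.4,interpolation=cv2.INTER_CUBIC))
for z in(.008,.026,.062): print(w2px(c,(.539,.3565,z)))
E
```

```text
[0.5807 0.3053 0.1567]
(np.float64(387.69715920582445), np.float64(191.245758961622))
(np.float64(392.5821768994685), np.float64(197.28905923038988))
(np.float64(404.58794657590124), np.float64(212.14150719731362))
```

View pics/c5.png

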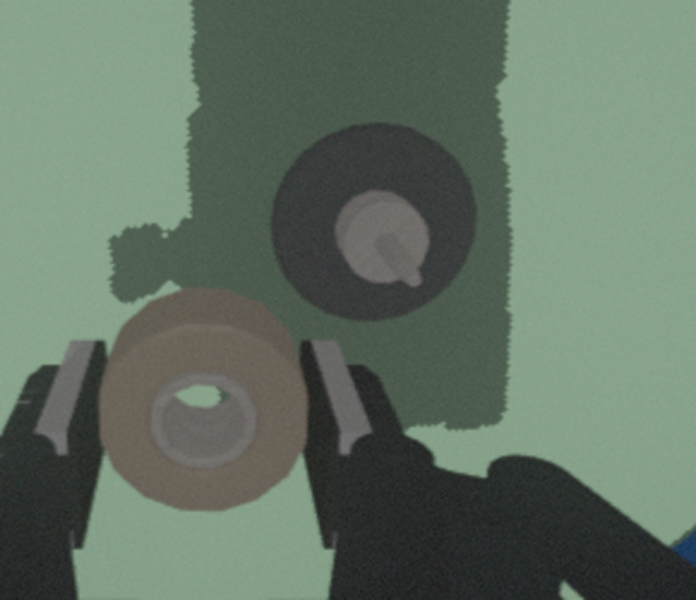

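The crop shows the thin stand's base centre at (385.4,192.5), shoulder at (391,199.6) and tip at (402.9,215.8) in full pixels, with the held wheel's upper bore at (315,275).

```bash
python3 - <<'E'
from h import *
c=wc('w5');o=ctrl.get_obs();r=R.from_rotvec(o["eef_rot"])
q=[px2w(c,385.4,192.5,.008),px2w(c,390.8,199.6,.026),px2w(c,402.9,215.8,.062)];print(np.array(q))
b=px2w(c,315,275,o["ee_pos"][2]-.0075);print("bore in tool",r.inv().apply(b-o["ee_pos"]))
delta([*q[2][:2],.1],down(np.radians(131.5)))
E
```

```text
[[0.5411 0.3558 0.008 ]
 [0.5414 0.3568 0.026 ]
 [0.5417 0.3576 0.062 ]]
bore in tool [-0.0012  0.0015  0.0075]
shift/.04 [-0.1375  1.6239  1.4168] turn/1.5 [ 0.     -0.0001  0.0001]
```

{"fn": "play_rows", "kwargs": {
  "offset": [
    [-0.05,0.8,0],
    [-0.05,0.8,0],
    [0,0,0],
    [0,0,0.75],
    [0,0,0.75],
    [0,0,0],
    [0,0,0.2],
    [0,0,0.2],
    [0,0,0.2],
    [0,0,0]
  ],
  "angular": [
    [0,0,0],
    [0,0,0],
    [0,0,0],
    [0,0,0],
    [0,0,0],
    [0,0,0],
    [0,0,0],
    [0,0,0],
    [0,0,0],
    [0,0,0]
  ],
  "gripper": [-1,-1,-1,-1,-1,-1,-1,-1,-1,-1]
}}

```text
t: 10.83
ee_pos: [0.5414, 0.3557, 0.0715]
eef_rot: [1.113, -2.937, 0.001]
contact_force: [-0.8, 0.0, -0.2]
width: 0.463
gripper_force: 60.9
```

{"fn": "play_rows", "kwargs": {
  "offset": [
    [0,0,0.15],
    [0,0,0.15],
    [0,0,0.12],
    [0,0,0.03],
    [0,0,0],
    [0,0,0]
  ],
  "angular": [
    [0,0,0],
    [0,0,0],
    [0,0,0],
    [0,0,0],
    [0,0,0],
    [0,0,0]
  ],
  "gripper": [-1,-1,-1,-1,-1,-1]
}}

```text
t: 11.33
ee_pos: [0.5416, 0.3562, 0.0552]
eef_rot: [-1.113, 2.937, -0.001]
contact_force: [-6.9, -5.8, 24.1]
width: 0.46
gripper_force: 63.2
```

{"fn": "play_rows", "kwargs": {
  "offset": [
    [0,0,0],
    [0,0,0],
    [0,0,0],
    [0,0,-0.3],
    [0,0,-0.6],
    [0,0,-0.9],
    [0,0,-0.9],
    [0,0,-0.9],
    [0,0,0],
    [0,0,0]
  ],
  "angular": [
    [0,0,0],
    [0,0,0],
    [0,0,0],
    [0,0,0],
    [0,0,0],
    [0,0,0],
    [0,0,0],
    [0,0,0],
    [0,0,0],
    [0,0,0]
  ],
  "gripper": [0.5,0.5,0.5,0.5,0.5,0.5,0.5,0.5,0.5,0.5]
}}

```text
t: 12.17
ee_pos: [0.5419, 0.3565, 0.2006]
eef_rot: [-1.112, 2.935, 0.001]
contact_force: [1.0, -0.7, -0.1]
width: 0.746
gripper_force: 0.0
```

```bash
python3 - <<'E'
from h import *
c,im=wrist('w6');o=ctrl.get_obs();print(o['ee_pos'])
s=ctrl.snapshot('side')[290:380,250:370]
t=cv2.imread("pics/top0.png")[205:290,335:390]
cv2.imwrite('pics/v6.png',np.hstack([cv2.resize(s,(480,360),interpolation=cv2.INTER_CUBIC),cv2.resize(t,(233,360),interpolation=cv2.INTER_CUBIC)]))
delta([.458,-.11,.2],down(np.radians(98)))
E
```

```text
[0.5415 0.3561 0.1989]
shift/.04 [ 9.2825 -7.3391 -0.0444] turn/1.5 [-0.0003 -0.0004  0.3902]
```

View pics/v6.png

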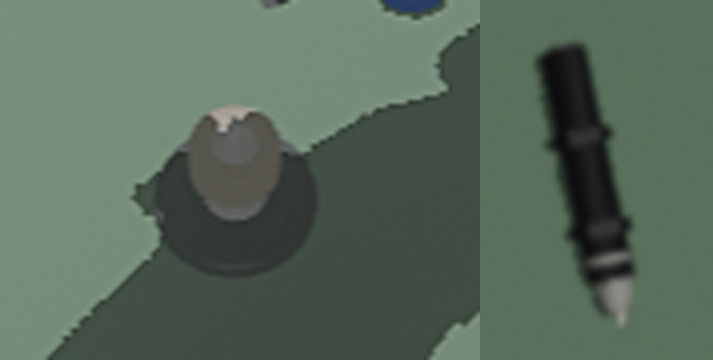

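The small wheel is seated on the thin stand. On to the handpiece and cradle.

{"fn": "play_rows", "kwargs": {
  "offset": [
    [0.65,-0.735,-0.107],
    [0.65,-0.735,-0.107],
    [0.65,-0.735,-0.107],
    [0.65,-0.735,-0.107],
    [0.65,-0.735,-0.107],
    [0.65,-0.735,-0.107],
    [0.65,-0.735,-0.107],
    [0.65,-0.735,-0.107],
    [0.65,-0.735,-0.107],
    [0.65,-0.735,-0.107],
    [0.65,-0.735,-0.107],
    [0.65,-0.735,-0.107]
  ],
  "angular": [
    [0,0,0],
    [0,0,0],
    [0,0,0],
    [0,0,0],
    [0,0,0],
    [0,0,0],
    [0,0,0],
    [0,0,0],
    [0,0,0],
    [0,0,0],
    [0,0,0],
    [0,0,0]
  ],
  "gripper": [0.5,0.5,0.5,0.5,0.5,0.5,0.5,0.5,0.5,0.5,0.5,0.5]
}}

```text
t: 13.27
ee_pos: [0.541, -0.1168, 0.2489]
eef_rot: [1.113, -2.936, -0.001]
contact_force: [0.7, 0.6, -0.3]
width: 0.748
gripper_force: 0.0
```

{"fn": "play_rows", "kwargs": {
  "offset": [
    [0,0,0],
    [0,0,0],
    [0,0,0],
    [0,0,0],
    [0,0,0],
    [0,0,0],
    [0,0,0]
  ],
  "angular": [
    [0,0,0.078],
    [0,0,0.078],
    [0,0,0.078],
    [0,0,0.078],
    [0,0,0.078],
    [0,0,0],
    [0,0,0]
  ],
  "gripper": [0.5,0.5,0.5,0.5,0.5,0.5,0.5]
}}

```text
t: 13.85
ee_pos: [0.5415, -0.1146, 0.2489]
eef_rot: [0.226, -3.132, 0.0]
contact_force: [-0.2, 0.4, 0.6]
width: 0.753
gripper_force: 0.0
```

```bash
python3 - <<'E'
from h import *
c,im=wrist('w7');o=ctrl.get_obs();print(o['ee_pos'],R.from_rotvec(o['eef_rot']).as_matrix()[:,1])
for p in[(.458,-.11,.0145),(.659,-.1214,.008)]:print(w2px(c,p))
t=ctrl.calibration("top")
P=lambda u,v,z:px2w(t,335+(u-480)/4.236,205+v/4.236,z)[:2]
print("rings",P(588,135,.0145),P(600,228,.0145),"tail",P(565,50,.0145),"nose",P(620,322,.0145))
Q=lambda u,v,z:px2w(t,140+u/2.2,75+v/2.2,z)[:2]
print("cradle",[Q(*p,.008) for p in[(475,133),(530,138),(524,252),(467,248)]],[Q(*p,.055) for p in[(475,138),(533,142),(472,225),(528,228)]])
cv2.imwrite('pics/c7.png',cv2.resize(im[:370,180:460],None,fx=1.6,fy=1.6,interpolation=cv2.INTER_CUBIC))
E
```

```text
[ 0.5416 -0.1147  0.249 ] [-0.1438  0.9896  0.0001]
(np.float64(329.3203902095117), np.float64(94.03352654125052))
(np.float64(295.42251654001325), np.float64(258.04720847999596))
rings [ 0.4832 -0.108 ] [ 0.4332 -0.1153] tail [ 0.5293 -0.0947] nose [ 0.3834 -0.1268]
cradle [array([ 0.7255, -0.094 ]), array([ 0.7219, -0.1539]), array([ 0.5962, -0.1486]), array([ 0.5986, -0.0875])] [array([ 0.7069, -0.0895]), array([ 0.7047, -0.15  ]), array([ 0.6147, -0.0879]), array([ 0.6135, -0.1457])]
```

View pics/c7.png

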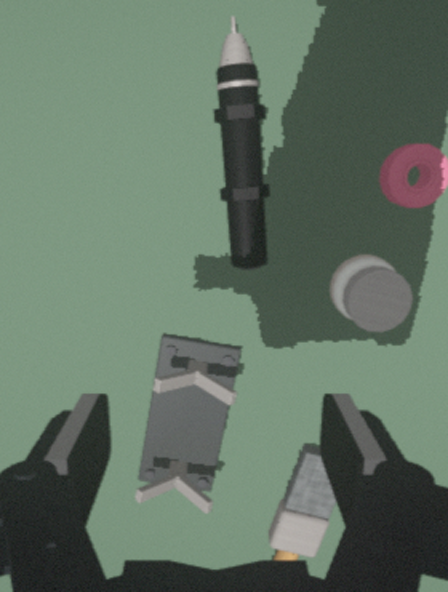

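The crop shows the handpiece rings at (240,114) and (244,192), its tail at (249,265), and the steel nose on top. The cradle base corners are at about (164,336) and (240,347), with the V apexes at (197,378) and (177,478).

```bash
python3 - <<'E'
from h import *
c=wc('w7')
P=lambda u,v,z:px2w(c,180+u/1.6,v/1.6,z)[:2]
a,b=P(240,114,.0145),P(244,192,.0145);t=P(249,262,.0145);n=P(236,60,.0145)
print("rings",a,b,"mid",(a+b)/2,np.linalg.norm(a-b),"yaw",np.degrees(np.arctan2(*(t-n)[::-1])))
v1,v2=P(197,380,.032),P(178,479,.032);print("apex",v1,v2)
T=[P(*p,.055) for p in[(157,388),(233,400),(141,497),(209,507)]];print("tips",T)
B=[P(*p,.008) for p in[(164,336),(240,347),(140,477)]];print("base",B,np.linalg.norm(B[0]-B[1]),np.linalg.norm(B[0]-B[2]),(B[1]+B[2])/2)
d=B[2]-B[0];print("yaw",np.degrees(np.arctan2(d[1],d[0])));d=v2-v1;print(np.degrees(np.arctan2(d[1],d[0])));d=T[2]+T[3]-T[0]-T[1];print(np.degrees(np.arctan2(d[1],d[0])),np.mean(T,0))
E
```

```text
rings [ 0.4356 -0.1128] [ 0.484  -0.1024] mid [ 0.4598 -0.1076] 0.04953076575820435 yaw 12.949733745782707
apex [ 0.6186 -0.1161] [ 0.7032 -0.1197]
tips [array([ 0.6179, -0.1428]), array([ 0.6195, -0.0905]), array([ 0.7059, -0.1448]), array([ 0.7074, -0.0947])]
base [array([ 0.5972, -0.1449]), array([ 0.5978, -0.0868]), array([ 0.7227, -0.1506])] 0.05813370618876937 0.12559784699992246 [ 0.6603 -0.1187]
yaw -2.59949917678134
-2.3961802645127523
-2.0434260461101803 [ 0.6627 -0.1182]
```

{"fn": "play_rows", "kwargs": {
  "offset": [
    [0.67,0.145,0.3],
    [0.67,0.145,0.3],
    [0.67,0.145,0.3],
    [0,0,0.2],
    [0,0,0.9],
    [0,0,0.9],
    [0,0,0.9],
    [0,0,0.9],
    [0,0,0.8],
    [0,0,0],
    [0,0,0],
    [0,0,0]
  ],
  "angular": [
    [0,0,0],
    [0,0,0],
    [0,0,0],
    [0,0,-0.051],
    [0,0,0],
    [0,0,0],
    [0,0,0],
    [0,0,0],
    [0,0,0],
    [0,0,0],
    [0,0,0],
    [0,0,0]
  ],
  "gripper": [0.3,0.3,0.3,0.3,0.3,0.3,0.3,0.3,0.3,0.3,-1,-1]
}}

```text
t: 14.9
ee_pos: [0.4602, -0.1088, 0.031]
eef_rot: [-0.341, 3.122, -0.0]
contact_force: [0.1, -0.1, 0.7]
width: 0.382
gripper_force: 0.0
```

{"fn": "play_rows", "kwargs": {
  "offset": [
    [0,0,0],
    [0,0,0],
    [0,0,0],
    [0,0,-0.5],
    [0,0,-0.9],
    [0,0,-0.9],
    [0,0,-0.5],
    [0,0,0]
  ],
  "angular": [
    [0,0,0],
    [0,0,0],
    [0,0,0],
    [0,0,0],
    [0,0,0],
    [0,0,0],
    [0,0,0],
    [0,0,0]
  ],
  "gripper": [-1,-1,-1,-1,-1,-1,-1,-1]
}}

```text
t: 15.57
ee_pos: [0.461, -0.1096, 0.1469]
eef_rot: [-0.338, 3.116, -0.004]
contact_force: [0.5, -0.2, -1.4]
width: 0.283
gripper_force: 59.7
```

```bash
python3 - <<'E'
from h import *
c,im=wrist('w8');o=ctrl.get_obs();print(o['ee_pos'],o['width'])
delta([.661,-.119,.14],down(np.radians(87.6)))
E
```

```text
[ 0.4606 -0.1096  0.1448] 0.27914058248207707
shift/.04 [-4.8436 -1.3029  0.1485] turn/1.5 [-0.0013  0.0035  0.1717]
```

{"fn": "play_rows", "kwargs": {
  "offset": [
    [-0.807,-0.217,0],
    [-0.807,-0.217,0],
    [-0.807,-0.217,0],
    [-0.807,-0.217,0],
    [-0.807,-0.217,0],
    [-0.807,-0.217,0],
    [0,0,0],
    [0,0,0],
    [0,0,0],
    [0,0,0],
    [0,0,0]
  ],
  "angular": [
    [0,0,0],
    [0,0,0],
    [0,0,0],
    [0,0,0],
    [0,0,0],
    [0,0,0],
    [0,0,0.057],
    [0,0,0.057],
    [0,0.0035,0.057],
    [0,0,0],
    [0,0,0]
  ],
  "gripper": [-1,-1,-1,-1,-1,-1,-1,-1,-1,-1,-1]
}}

```text
t: 16.53
ee_pos: [0.6599, -0.1181, 0.1416]
eef_rot: [-0.058, -3.136, 0.001]
contact_force: [0.9, 0.3, -1.6]
width: 0.277
gripper_force: 59.8
```

```bash
python3 - <<'E'
from h import *
o=ctrl.get_obs();print(o['t'],o['ee_pos'])
delta([.661,-.119,.0635],down(np.radians(87.6)))
E
```

```text
16.5333 [ 0.6599 -0.1181  0.1416]
shift/.04 [-0.0383 -0.0193  1.953 ] turn/1.5 [-0.0005 -0.0035  0.0032]
```

{"fn": "play_rows", "kwargs": {
  "offset": [
    [-0.03,-0.02,0.5],
    [0,0,0.5],
    [0,0,0.4],
    [0,0,0.25],
    [0,0,0.15],
    [0,0,0.1],
    [0,0,0.05],
    [0,0,0],
    [0,0,0]
  ],
  "angular": [
    [0,-0.0035,0],
    [0,0,0],
    [0,0,0],
    [0,0,0],
    [0,0,0],
    [0,0,0],
    [0,0,0],
    [0,0,0],
    [0,0,0]
  ],
  "gripper": [-1,-1,-1,-1,-1,-1,-1,-1,-1]
}}

```text
t: 17.28
ee_pos: [0.6612, -0.1194, 0.0653]
eef_rot: [0.063, 3.14, -0.002]
contact_force: [-8.5, -0.5, 15.4]
width: 0.279
gripper_force: 61.5
```

{"fn": "play_rows", "kwargs": {
  "offset": [
    [0,0,0],
    [0,0,0],
    [0,0,0],
    [0,0,0],
    [0,0,-0.4],
    [0,0,-0.7],
    [0,0,-0.9],
    [0,0,-0.9],
    [0,0,-0.9],
    [0,0,0],
    [0,0,0]
  ],
  "angular": [
    [0,0,0],
    [0,0,0],
    [0,0,0],
    [0,0,0],
    [0,0,0],
    [0,0,0],
    [0,0,0],
    [0,0,0],
    [0,0,0],
    [0,0,0],
    [0,0,0]
  ],
  "gripper": [0.2,0.2,0.2,0.2,0.2,0.2,0.2,0.2,0.2,0.2,0.2]
}}

```text
t: 18.2
ee_pos: [0.6617, -0.1189, 0.2174]
eef_rot: [0.063, 3.138, -0.001]
contact_force: [0.4, 0.3, -1.2]
width: 0.6
gripper_force: 0.0
```

```bash
python3 - <<'E'
from h import *
c,im=wrist('w9');o=ctrl.get_obs();print(o['t'],o['ee_pos'])
# dark handpiece (very black) mask between fingers -> axis at z=.048
s=ctrl.snapshot('side');cv2.imwrite('pics/side9.png',s)
k=ctrl.calibration('side');y=np.radians(-2.4);u=np.array([np.cos(y),np.sin(y),0])
for d in(-.075,-.045,.045,.06):print(d,w2px(k,np.array([.661,-.119,.048])+d*u),w2px(c,np.array([.661,-.119,.048])+d*u))
t=ctrl.calibration("top")
print("large",px2w(t,452,296,.02))
im0=cv2.imread("pics/top0.png");w=im0[270:322,426:478].astype(int);m=((w[...,1]-w[...,2])<5).astype(np.uint8)
kk,l,st,ce=cv2.connectedComponentsWithStats(m);i=1+np.argmax(st[1:,4]);cnt=cv2.findContours((l==i).astype(np.uint8),0,1)[0][0];e=cv2.fitEllipse(cnt);print(e,px2w(t,e[0][0]+426,e[0][1]+270,.015))
delta([.358,-.314,.2],down(np.radians(50)))
E
```

```text
18.25 [ 0.6612 -0.1189  0.2157]
-0.075 (np.float64(327.63035359825875), np.float64(176.68075790128793)) (np.float64(313.90315792491873), np.float64(99.32924936871163))
-0.045 (np.float64(316.9259275209905), np.float64(175.22089621593344)) (np.float64(313.89006757057246), np.float64(134.3092779077087))
0.045 (np.float64(285.36271382638824), np.float64(170.9163285532863)) (np.float64(313.8553319106896), np.float64(227.12986487457206))
0.06 (np.float64(280.1808534629977), np.float64(170.20963028205102)) (np.float64(313.85011933523975), np.float64(241.05890248295503))
large [ 0.3555 -0.3168  0.02  ]
((24.342369079589844, 25.40413475036621), (26.58378791809082, 28.426300048828125), 115.6049575805664) [ 0.3565 -0.3145  0.015 ]
shift/.04 [ 7.3698 -5.1748  0.3796] turn/1.5 [-0.0005 -0.0005  0.4388]
```

{"fn": "play_rows", "kwargs": {
  "offset": [
    [0.742,-0.521,0.03],
    [0.742,-0.521,0.03],
    [0.742,-0.521,0.03],
    [0.742,-0.521,0.03],
    [0.742,-0.521,0.03],
    [0.742,-0.521,0.03],
    [0.742,-0.521,0.03],
    [0.742,-0.521,0.03],
    [0.742,-0.521,0.03],
    [0.742,-0.521,0.03]
  ],
  "angular": [
    [0,0,0],
    [0,0,0],
    [0,0,0],
    [0,0,0],
    [0,0,0],
    [0,0,0],
    [0,0,0],
    [0,0,0],
    [0,0,0],
    [0,0,0]
  ],
  "gripper": [1,1,1,1,1,1,1,1,1,1]
}}

```text
t: 19.13
ee_pos: [0.3543, -0.3155, 0.2027]
eef_rot: [-0.063, -3.14, -0.001]
contact_force: [-0.1, -0.9, 0.0]
width: 0.997
gripper_force: 0.0
```

{"fn": "play_rows", "kwargs": {
  "offset": [
    [0,0,0],
    [0,0,0],
    [0,0,0],
    [0,0,0],
    [0,0,0],
    [0,0,0]
  ],
  "angular": [
    [0,0,0.066],
    [0,0,0.066],
    [0,0,0.066],
    [0,0,0.066],
    [0,0,0],
    [0,0,0]
  ],
  "gripper": [1,1,1,1,1,1]
}}

```text
t: 19.63
ee_pos: [0.356, -0.3149, 0.203]
eef_rot: [-0.674, -3.067, -0.0]
contact_force: [-0.3, -0.2, -0.3]
width: 0.999
gripper_force: 0.0
```

```bash
python3 - <<'E'
from h import *
c,im=wrist('w10');o=ctrl.get_obs();print(o['t'],o['ee_pos'])
u,v=w2px(c,(.356,-.3155,.01));print("pred",u,v)
u,v=int(u),int(v);b=im[v-65:v+65,u-65:u+65].astype(int)
m=((b[...,1]-b[...,2])<6).astype(np.uint8);m=cv2.morphologyEx(m,cv2.MORPH_OPEN,np.ones((3,3)))
k,l,st,ce=cv2.connectedComponentsWithStats(m);i=l[65-22,65] or 1+np.argmax(st[1:,4]);M=(l==i).astype(np.uint8)
cs,h=cv2.findContours(M,cv2.RETR_CCOMP,1)
for q in cs:
    if len(q)>25:
        e=cv2.fitEllipse(q);print(e,[px2w(c,e[0][0]+u-65,e[0][1]+v-65,z)[:2] for z in(.01,.02)])
print(st)
# handpiece axis from w9
c9=wc('w9');g=cv2.imread('pics/w9.png').max(2)
for r in(100,115,150,170,190,205):
    x=np.where(g[r,280:350]<60)[0]+280;print(r,x.min() if len(x) else None,x.max() if len(x) else None,len(x))
E
```

```text
19.6833 [ 0.3561 -0.315   0.2031]
pred 313.45908079114963 178.75163926018496
((67.44418334960938, 66.82601165771484), (61.07878494262695, 61.96495056152344), 17.36472511291504) [array([ 0.3579, -0.3141]), array([ 0.3556, -0.3131])]
((67.68186950683594, 66.46405792236328), (20.95309066772461, 25.566667556762695), 89.6847915649414) [array([ 0.3576, -0.3138]), array([ 0.3554, -0.3128])]
[[    0     0   130   130 14226]
 [   37    36    62    63  2674]]
100 None None 0
115 326 326 1
150 301 341 36
170 298 340 37
190 301 341 32
205 298 331 34
```

{"fn": "play_rows", "kwargs": {
  "offset": [
    [0,0.04,0.9],
    [0,0,0.9],
    [0,0,0.9],
    [0,0,0.9],
    [0,0,0.89],
    [0,0,0],
    [0,0,0],
    [0,0,0],
    [0,0,0],
    [0,0,0],
    [0,0,0]
  ],
  "angular": [
    [0,0,0],
    [0,0,0],
    [0,0,0],
    [0,0,0],
    [0,0,0],
    [0,0,0],
    [0,0,0],
    [0,0,0],
    [0,0,0],
    [0,0,0],
    [0,0,0]
  ],
  "gripper": [1,1,1,1,1,1,-1,-1,-1,-1,-1]
}}

```text
t: 20.6
ee_pos: [0.3573, -0.3143, 0.0266]
eef_rot: [0.679, 3.065, -0.002]
contact_force: [-1.8, 3.4, 6.9]
width: 0.694
gripper_force: 63.3
```

{"fn": "play_rows", "kwargs": {
  "offset": [
    [0,0,-0.5],
    [0,0,-0.9],
    [0,0,-0.9],
    [0,0,-0.9],
    [0,0,-0.1],
    [0,0,0]
  ],
  "angular": [
    [0,0,0],
    [0,0,0],
    [0,0,0],
    [0,0,0],
    [0,0,0],
    [0,0,0]
  ],
  "gripper": [-1,-1,-1,-1,-1,-1]
}}

```text
t: 21.1
ee_pos: [0.3573, -0.3148, 0.1598]
eef_rot: [0.679, 3.061, -0.005]
contact_force: [0.1, -0.9, -1.0]
width: 0.698
gripper_force: 65.8
```

```bash
python3 - <<'E'
from h import *
o=ctrl.get_obs();print(o['t'],o['ee_pos'],o['width'],o['contact_force'])
delta([.5623,-.3835,.155],down(np.radians(65)))
E
```

```text
21.1 [ 0.3573 -0.3148  0.1598] 0.6976520503395045 [ 0.134  -0.8694 -1.039 ]
shift/.04 [-5.3692  0.6114  0.1535] turn/1.5 [-0.0015  0.0042 -0.0002]
```

{"fn": "play_rows", "kwargs": {
  "offset": [
    [-0.895,-0.215,0],
    [-0.895,-0.215,0],
    [-0.895,-0.215,0],
    [-0.895,-0.215,0],
    [-0.895,-0.215,0],
    [-0.895,-0.215,0],
    [0,0,0],
    [0,0,0]
  ],
  "angular": [
    [0,0,0],
    [0,0,0],
    [0,0,0],
    [0,0,0],
    [0,0,0],
    [0,0,0],
    [0,0,0],
    [0,0,0]
  ],
  "gripper": [-1,-1,-1,-1,-1,-1,-1,-1]
}}

```text
t: 21.77
ee_pos: [0.5239, -0.4465, 0.155]
eef_rot: [-0.679, -3.067, 0.001]
contact_force: [-0.3, 0.3, -2.0]
width: 0.694
gripper_force: 65.7
```

```bash
python3 - <<'E'
from h import *
c,im=wrist('w11');o=ctrl.get_obs();print(o['t'],o['ee_pos'])
u,v=w2px(c,(.5623,-.384,.008));print("pred base",u,v,"shoulder",w2px(c,(.5623,-.384,.026)),"tip",w2px(c,(.5623,-.384,.062)))
u,v=int(u),int(v);x0,y0=max(u-75,0),max(v-75,0);b=cv2.GaussianBlur(im,(3,3),0)[y0:v+75,x0:u+75].astype(int)
m=((b[...,1]-b[...,2])<9).astype(np.uint8);m=cv2.morphologyEx(m,cv2.MORPH_OPEN,np.ones((5,5)))
k,l,st,ce=cv2.connectedComponentsWithStats(m);print(st[:6])
i=l[v-y0,u-x0];q=max(cv2.findContours((l==i).astype(np.uint8),0,1)[0],key=len);e=cv2.fitEllipse(q);print(e,[e[0][0]+x0,e[0][1]+y0],px2w(c,e[0][0]+x0,e[0][1]+y0,.006))
br=((b.max(2)>115)&(m>0)).astype(np.uint8);k,l,st,ce=cv2.connectedComponentsWithStats(br)
for s,ct in zip(st[1:],ce[1:]):
    if s[4]>60:print("bright",s,ct+[x0,y0])
E
```

```text
21.8167 [ 0.5231 -0.446   0.1553]
pred base 396.6274177887392 200.0334527386519 shoulder (np.float64(402.0685686610995), np.float64(206.60972807813144)) tip (np.float64(415.43594073821737), np.float64(222.76578061307302))
[[    0     0   150   150 11147]
 [    0    24   128   126 11353]]
((63.80176544189453, 89.1704330444336), (102.94251251220703, 146.7771759033203), 42.60213851928711) [384.80176544189453, 214.1704330444336] [ 0.5711 -0.3981  0.006 ]
bright [ 64  62  36  16 180] [404.15 193.15]
bright [ 38  89  54  19 501] [387.3214 221.9721]
```

```bash
python3 - <<'E'
from h import *
from scipy.optimize import least_squares
c=wc('w11');im=cv2.GaussianBlur(cv2.imread('pics/w11.png'),(3,3),0).astype(int)
m=((im[...,1]-im[...,2])<9).astype(np.uint8);m=cv2.morphologyEx(m,cv2.MORPH_OPEN,np.ones((5,5)))
# boundary points of the base, rays up-left .. right from predicted centre
pts=[]
for a in np.radians(np.arange(-150,41,6)):
    for r in np.arange(75,30,-.5):
        x,y=396.6+r*np.cos(a),200+r*np.sin(a)
        if m[int(round(y)),int(round(x))]: pts.append((x,y));break
W=np.array([px2w(c,*p,.008)[:2] for p in pts])
f=least_squares(lambda q:np.hypot(*(W-q[:2]).T)-q[2],[.562,-.384,.045],loss='soft_l1',f_scale=.001);print(f.x,np.abs(f.fun).max(),len(W))
f2=least_squares(lambda q:np.hypot(*(W-q[:2]).T)-.045,[.562,-.384],loss='soft_l1',f_scale=.001);print(f2.x)
o=ctrl.get_obs();r=R.from_rotvec(o["eef_rot"])
# held wheel bore: look for green/bright? project TCP axis point on the wheel top
p=o["ee_pos"]+r.apply([0,0,.0066]);print("wheel top expected px",w2px(c,p))
b=im[200:340,240:390];M=(b[...,1]-b[...,2]<0).astype(np.uint8);k,l,st,ce=cv2.connectedComponentsWithStats(M);print([(s.tolist(),q) for s,q in zip(st[1:],ce[1:]+[240,200]) if s[4]>200])
delta([*f.x[:2],.155],down(np.radians(65)))
E
```

```text
[ 0.5623 -0.3825  0.0443] 0.000972987414922459 32
[ 0.5628 -0.3833]
wheel top expected px (np.float64(314.12525156961937), np.float64(275.56809114401625))
[([7, 1, 136, 131, 12678], array([314.511 , 267.5663])), ([136, 0, 14, 26, 248], array([384.1048, 209.8831]))]
shift/.04 [-0.2199  1.8511  0.0072] turn/1.5 [-0.0004 -0.0007  0.0005]
```

{"fn": "play_rows", "kwargs": {
  "offset": [
    [-0.11,0.92,0],
    [-0.11,0.92,0],
    [0,0,0],
    [0,0,0.8],
    [0,0,0.8],
    [0,0,0],
    [0,0,0.17],
    [0,0,0.17],
    [0,0,0.17],
    [0,0,0]
  ],
  "angular": [
    [0,0,0],
    [0,0,0],
    [0,0,0],
    [0,0,0],
    [0,0,0],
    [0,0,0],
    [0,0,0],
    [0,0,0],
    [0,0,0],
    [0,0,0]
  ],
  "gripper": [-1,-1,-1,-1,-1,-1,-1,-1,-1,-1]
}}

```text
t: 22.65
ee_pos: [0.5624, -0.3834, 0.0713]
eef_rot: [-0.679, -3.067, 0.001]
contact_force: [-0.1, -0.2, -0.9]
width: 0.693
gripper_force: 65.7
```

Free of contact with the pin inside the bore, so I carry on down.

{"fn": "play_rows", "kwargs": {
  "offset": [
    [0,0,0.15],
    [0,0,0.15],
    [0,0,0.12],
    [0,0,0.05],
    [0,0,0],
    [0,0,0]
  ],
  "angular": [
    [0,0,0],
    [0,0,0],
    [0,0,0],
    [0,0,0],
    [0,0,0],
    [0,0,0]
  ],
  "gripper": [-1,-1,-1,-1,-1,-1]
}}

```text
t: 23.15
ee_pos: [0.5626, -0.3835, 0.0527]
eef_rot: [0.68, 3.067, -0.001]
contact_force: [-1.8, 1.0, 1.6]
width: 0.694
gripper_force: 65.9
```

{"fn": "play_rows", "kwargs": {
  "offset": [
    [0,0,0],
    [0,0,0],
    [0,0,0],
    [0,0,0],
    [0,0,-0.4],
    [0,0,-0.7],
    [0,0,-0.9],
    [0,0,-0.9],
    [0,0,-0.9],
    [0,0,-0.4],
    [0,0,0]
  ],
  "angular": [
    [0,0,0],
    [0,0,0],
    [0,0,0],
    [0,0,0],
    [0,0,0],
    [0,0,0],
    [0,0,0],
    [0,0,0],
    [0,0,0],
    [0,0,0],
    [0,0,0]
  ],
  "gripper": [1,1,1,1,1,1,1,1,1,1,1]
}}

```text
t: 24.07
ee_pos: [0.5637, -0.3839, 0.2251]
eef_rot: [0.679, 3.061, -0.004]
contact_force: [-0.3, -0.0, 0.0]
width: 1.001
gripper_force: 0.0
```

```bash
python3 - <<'E'
from h import *
c,im=wrist('w12');s=ctrl.snapshot('side');o=ctrl.get_obs();print(o['t'],o['ee_pos'],w2px(c,(.5625,-.3835,.046)))
z=lambda a,w,h:cv2.resize(a,(w,h),interpolation=cv2.INTER_CUBIC)
u,v=map(int,w2px(c,(.5625,-.3835,.046)))
u0,v0=map(int,w2px(wc('w9'),(.661,-.119,.048)));w9=cv2.imread('pics/w9.png')
r1=np.hstack([z(s[150:210,250:340],400,267),z(s[290:380,250:370],356,267)])
r2=np.hstack([z(im[max(v-80,0):v+80,u-120:u+120],400,267),z(w9[60:290,160:467],356,267)])
cv2.imwrite('pics/fin.png',np.vstack([r1,r2]))
E
```

```text
24.1667 [ 0.5627 -0.3834  0.221 ] (np.float64(314.02888056223054), np.float64(179.33116004455943))
```

View pics/fin.png

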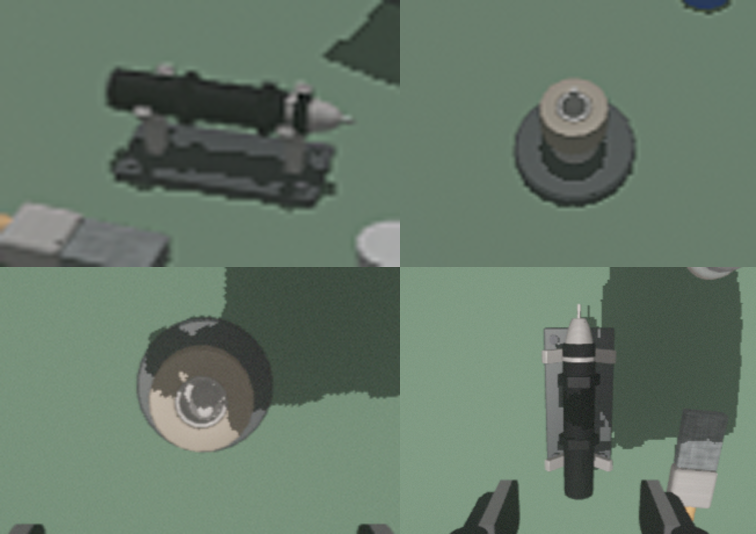

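The handpiece lies level in both Vs, and the large wheel is down on its stand. I'll check the small wheel's height by projecting the model against its seen top rim, crop (575,105) = side (309,325).

```bash
python3 - <<'E'
from h import *
k=ctrl.calibration('side')
for n,z in(("base",.008),("shoulder",.026),("top if seated",.046),("tip",.062)):
    u,v=w2px(k,(.541,.3563,z));print(n,u,v,"crop",(u-250)*2.967+400,(v-290)*2.967)
k=wc('w12')
for z in(.026,.046,.062):print(z,w2px(k,(.5625,-.383,z)))
s=ctrl.snapshot('side')[312:345,300:320];print(s.mean(2).astype(int)[::1,4:15])
E
```

```text
base 309.6747549038465 337.23541882892675 crop 577.0549977997126 140.14748766542567
shoulder 309.6581160934402 331.4022447799406 crop 577.0056304492371 122.84046026208372
top if seated 309.6390358192182 324.7131511655917 crop 576.9490192756203 102.99391950831053
tip 309.62330164483905 319.1971211472727 crop 576.9023359802375 86.62785844395809
0.026 (np.float64(314.49602160532237), np.float64(174.35741451891926))
0.046 (np.float64(314.4962023468101), np.float64(179.11900642019134))
0.062 (np.float64(314.49636407692253), np.float64(183.37974811909172))
[[113 113 113 113 113 113 113 114 113 113 113]
 [113 113 113 113 113 113 113 113 113 112 113]
 [112 113 113 112 113 113 112 112 114 113 113]
 [112 112 112 112 112 112 112 112 112 112 113]
 [112 115 120 123 124 124 122 115 113 113 112]
 [130 139 139 138 138 139 139 139 136 128 119]
 [139 138 140 140 141 141 140 139 140 139 136]
 [139 141 143 147 156 152 142 142 141 139 138]
 [142 143 147 154 162 150 139 145 143 142 140]
 [130 132 133  81  71  84 113 128 132 142 142]
 [120 142 135  98  80  80 128 158 136 130 141]
 [132 109  75  83  85  84 
[... 308 characters left out ...]
 113 123 144 160 160 123 100 119 140 141]
 [138 138 138 129 118 127 138 139 141 141 143]
 [141 140 139 140 139 139 141 141 144 145 147]
 [147 145 144 143 144 145 146 147 149 151 151]
 [149 151 152 151 150 151 151 153 153 137  94]
 [ 77 113 136 137 138 130 115 115  96  65  68]
 [ 71  68  67  66  66  67  67  68  69  72  74]
 [ 75  73  73  73  73  73  75  73  75  75  74]
 [ 75  75  75  75  75  75  75  75  75  75  74]
 [ 75  74  75  75  75  75  75  75  74  74  75]
 [ 75  75  74  74  74  74  75  74  75  76  80]
 [ 82  77  78  74  76  75  75  77  79  81  85]
 [ 86  85  84  82  84  85  83  85  85  86  77]
 [ 80  86  86  86  85  85  86  86  86  77  57]
 [ 54  69  81  87  87  86  86  80  58  49  48]]
```

```bash
python3 -c "
from rig import ctrl
print(ctrl.job_done())"
```

```text
the job is handed in; nothing more can be done
None
```

All four things are back in place and let go: the stone under the lip and behind the stop, the handpiece in its cradle, and both wheels on their pins. I handed the job in at about 24 s of the 106 s and did not touch the jar or the brush.

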